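# Load the moulding inserts into the loading board

### The arm

A 6-joint arm with a two-finger parallel gripper is mounted at the origin on the work surface. World frame = base frame: x ahead of the robot, y to its left, z up, the work surface at z = 0. Lengths are in m, angles in rad, forces in N, time in s.
With the tool pointing down it reaches from about 0.25 to 0.775 m from the base axis. Payload 4 kg.
Tool frame: the origin (TCP) lies at the very end of the fingers, on their centre line; the grasp point (between the pads) lies 19 mm behind it (manip.pinch_z is the distance from the TCP to the grasp point, in m); z points along the fingers, y is the line along which they close (so a half turn about z gives the same grasp; the last joint's range is limited). The gripper opens to 94 mm and grips with 3 to 60 N. Pads are 16 mm wide; open, the fingers measure 119 mm over their backs; the gripper's body (75 mm by 177 mm) begins 78 mm behind the grasp point.
Start: joints at [-1.289, 0.087, 1.371, -0, 1.684, -0.103], TCP at [0.206, -0.51, 0.206] pointing down, gripper open.
Joint ranges: [-3.1, 3.1], [-0.76, 2.03], [0.27, 2.55], [-1.08, 4.22], [0.17, 2.65], [-2.57, 2.57]. Speed limits (rad/s): [2.79, 2.79, 3.14, 3.14, 3.14, 3.14].

### API

Orientations are given as a unit quaternion [x, y, z, w].
In Python, from bench import monitor, get_image, manip, outline_of gives the robot as it stands. The module is installed in compiled form; this text tells all that it offers.
- The arm moves only by the tool arm_command, never from a script. Its argument "steps" is one flat list of numbers, 7 for each row, row after row: the shift along the tool's x, y, z in mm, then the turn, a rotation vector about the tool's x, y, z in units of 5 degrees (1.0 is 5 degrees), then the opening, from 0 (shut) to 1 (fully open). A call has exactly 10 rows; each row shifts and turns the commanded pose from where the row before left it, along the tool's axes as they then stand; what a row does not reach is not made up. A row lasts 1/12 s, in which the tool goes at most 41.7 mm and 7.16 degrees, less where a joint would pass 70% of its speed; a pose out of reach is approached as far as the arm can. A call with a gripper value outside its range is refused whole. The fingers move at their own pace and stop on an object; "squeeze" is the grip in N (left out, the last holds). Time passes only in rows, so rows that do not move let the fingers close, or fill a call up. It gives the time, the measured TCP pose, the force, the opening and the grip force at its end, in the units of the state.
- monitor.sense(): the state, without advancing time (a new reading comes with each control period).
- get_image(name): name is "scene" or "top" or "wrist"; returns a dict with "frame" (480x640x3 uint8, red, green, blue), "K" (3x3 intrinsics, pixels), "pose" (4x4, takes a point from camera to world coordinates). Camera axes: x right, y down, z forward; pixel columns grow to the right and rows downward; lengths in m; the calibration is good to about 2 mm. A picture is of the moment at which its call begins. There is no depth.
- manip.job_done(): hands the job in; it is judged then, once.
Trained networks look in a picture, given as the dict that the camera call returned (one of the last four; its "shot" number tells which), for a name from the list of things; names that differ only in an ending like _2 or _b are one class to them, and where a whole thing is asked for, a point or a joint stands for the part that bears it (a point fixed in the world has none). Each returns a list of dicts, best first, with "conf" (0 to 1); they miss things now and then, are a little off and sometimes report something else, mostly with a low value. They report only what shows in the picture. A call takes as long as a camera call. They do not tell look-alikes from the thing itself.
- outline_of(target, picture): "mask" (480x640 bool, what is visible of it) and "xy" ([column, row] in pixels, amid what is visible of it).
The state is a dict: "clock": time; "q": joint angles; "qd": joint speeds; "tau": joint torques, N m; "position": TCP position; "eef_rot": TCP orientation; "force": force on the tool from outside, world axes, zero at the start; "torque": the same for the moment, N m; "width": finger opening in m; "grasp_force": force on a finger pad.
Only numpy, scipy, OpenCV 4.12 (cv2) and the standard library are available. Lean on these libraries where they do the work, as an engineer would, in place of code of your own. Each camera call takes 0.05 s, during which the arm holds its last target. There are 200 camera calls.

### The job

Get the insert loading board ready for the press: push its shutter fully home, fold the clamp lever right down to lock it, and only then drop the three flanged bushes from the blue tray one by one into the board's three pockets, flange down and seated on the shutter. Keep the bushes upright all the while, and leave the plain sleeve, the jar and the scissors where they are.

Things in the scene. Friction and masses are not known exactly. Their poses are not given: they have to be found in the camera images.
- loader: Insert loading board, fixed: aluminium plate 90 x 230 mm (its x, y), 12 mm thick, top face at z = 32 mm, with a row of three through pockets; low grips reach 30 mm past its ends. Origin on the bench under its centre; x points from the shutter's pull bar to the plate, y along the row. A steel shutter below (upper face z = 19 mm) closes the pockets; open, a bush falls through.
- pocket_1 (a point): Centre of the mouth of the pocket at the loader's +y end, on the plate's top face. Each pocket is 42 mm in diameter with straight walls and 13 mm deep down to the closed shutter. Pockets are 65 mm apart. Any bush may go in any pocket.
- pocket_2 (a point): The same for the middle pocket.
- pocket_3 (a point): The same for the pocket at the loader's -y end.
- shutter (a joint): Slide of the shutter in m: 0 is fully home (closed, against its stop), growing up to 0.057 as it is drawn out along the loader's -x. It starts drawn out 38 to 57 mm. Sliding takes about 2 to 3 N when the clamp is free; it stays where it is left.
- shutter_bar (a point): Centre of the shutter's pull bar: round, 10 mm thick, 80 mm long along the loader's y, centre 44 mm above the bench, 20 mm free below it, on two posts 62 mm apart. It moves with the shutter; home, it lies 49 mm before the plate's edge. It can be pinched from above across the loader's x and pushed along the loader's +x.
- clamp_lever (a joint): Angle of the eccentric clamp lever in rad: 0 stands straight up (free), growing as it folds towards the loader's -x, 1.571 lies level (locked, against its stop). It starts at 0 to 0.3 and stays where it is left. It takes about 4 N at the knob at first; from about 0.75 on its cam squeezes the shutter and holds it, which takes up to about 12 N.
- clamp_pivot (a point): Pivot of the clamp lever, 36 mm above the bench, before the plate near the loader's +y end; the pivot axis is along the loader's y, between two cheeks that reach 18 mm from it (to 50 mm above the bench).
- clamp_knob (a point): Centre of the black ball knob (20 mm in diameter) at the end of the lever, 75 mm from the pivot; the lever arm is a 10 mm round bar.
- tray: Shallow blue plastic tray, fixed on the bench, 190 x 190 mm, rim 18 mm high, floor 3 mm thick. Origin under its centre. The bushes and the sleeve stand in it, about 84 mm apart.
- bush_1: Steel flanged bush standing upright, flange down, in the tray (all three are alike): flange 36 mm in diameter and 8 mm thick with a 2.5 mm chamfer below, above it a neck 20 mm in diameter up to the full height of 40 mm, with a small bore in its top. About 0.11 kg. Origin at the centre of its underside, z up along its axis. Pick it by the neck.
- bush_2: Steel flanged bush standing upright, flange down, in the tray (all three are alike): flange 36 mm in diameter and 8 mm thick with a 2.5 mm chamfer below, above it a neck 20 mm in diameter up to the full height of 40 mm, with a small bore in its top. About 0.11 kg. Origin at the centre of its underside, z up along its axis. Pick it by the neck.
- bush_3: Steel flanged bush standing upright, flange down, in the tray (all three are alike): flange 36 mm in diameter and 8 mm thick with a 2.5 mm chamfer below, above it a neck 20 mm in diameter up to the full height of 40 mm, with a small bore in its top. About 0.11 kg. Origin at the centre of its underside, z up along its axis. Pick it by the neck.
- sleeve: Plain steel sleeve without flange, 23 mm in diameter and 52 mm high, standing in the tray; it belongs to another job. Origin at the centre of its underside.
- jar: Small amber jar of bonding primer with a black cap, 50 mm in diameter, 66 mm high, standing on the bench. Origin at the centre of its underside.
- scissors: Trimming scissors, 155 mm long, 76 mm wide over the loops, 10 mm high, lying flat on the bench. Origin under the middle, x towards the blade tips.
Things that resemble listed ones, but are neither listed nor needed, are in the scene too. What is shaped like the bush_2 but brown is not meant.

How it is judged:
On the way, in this order (a step that is already met when the one before it is completed fails the run):
1. the shutter is pushed fully home (value of joint shutter below 0.003 m), for 0.2 s.
2. the clamp lever is folded down with the shutter home (value of joint shutter below 0.003 m and value of joint clamp_lever above 1.35 rad), for 0.2 s.
3. a first bush sits in a pocket, shutter home and locked (all of step 2 and (((distance between bush_1 and pocket_1 below 0.016 m and z of bush_1 in the frame of pocket_1 below -0.01 m) or (distance between bush_2 and pocket_1 below 0.016 m and z of bush_2 in the frame of pocket_1 below -0.01 m) or (distance between bush_3 and pocket_1 below 0.016 m and z of bush_3 in the frame of pocket_1 below -0.01 m)) or ((distance between bush_1 and pocket_2 below 0.016 m and z of bush_1 in the frame of pocket_2 below -0.01 m) or (distance between bush_2 and pocket_2 below 0.016 m and z of bush_2 in the frame of pocket_2 below -0.01 m) or (distance between bush_3 and pocket_2 below 0.016 m and z of bush_3 in the frame of pocket_2 below -0.01 m)) or ((distance between bush_1 and pocket_3 below 0.016 m and z of bush_1 in the frame of pocket_3 below -0.01 m) or (distance between bush_2 and pocket_3 below 0.016 m and z of bush_2 in the frame of pocket_3 below -0.01 m) or (distance between bush_3 and pocket_3 below 0.016 m and z of bush_3 in the frame of pocket_3 below -0.01 m)))), for 0.2 s.
At the end, for the whole second after the job is handed in: Shutter home (within 3 mm), clamp lever down (past 1.35 rad), and each pocket holds one flanged bush, flange down on the shutter (underside at least 10 mm below the plate's face, within 16 mm of the centre of the mouth), upright within 0.1 rad and at rest (all of step 2 and ((distance between bush_1 and pocket_1 below 0.016 m and z of bush_1 in the frame of pocket_1 below -0.01 m) or (distance between bush_2 and pocket_1 below 0.016 m and z of bush_2 in the frame of pocket_1 below -0.01 m) or (distance between bush_3 and pocket_1 below 0.016 m and z of bush_3 in the frame of pocket_1 below -0.01 m)) and ((distance between bush_1 and pocket_2 below 0.016 m and z of bush_1 in the frame of pocket_2 below -0.01 m) or (distance between bush_2 and pocket_2 below 0.016 m and z of bush_2 in the frame of pocket_2 below -0.01 m) or (distance between bush_3 and pocket_2 below 0.016 m and z of bush_3 in the frame of pocket_2 below -0.01 m)) and ((distance between bush_1 and pocket_3 below 0.016 m and z of bush_1 in the frame of pocket_3 below -0.01 m) or (distance between bush_2 and pocket_3 below 0.016 m and z of bush_2 in the frame of pocket_3 below -0.01 m) or (distance between bush_3 and pocket_3 below 0.016 m and z of bush_3 in the frame of pocket_3 below -0.01 m)) and angle between each of bush_1, bush_2, bush_3's own z axis and vertical below 0.1 rad and linear speed of each of bush_1, bush_2, bush_3 below 0.02 m/s); the robot touches nothing.
It fails at once if a bush is tipped over (angle between any of bush_1, bush_2, bush_3's own z axis and vertical above 0.7 rad).
It fails at once if the sleeve, the jar or the scissors are moved more than 20 mm (distance of any of sleeve, jar, scissors from where it was at the start of the episode above 0.02 m).
It also fails if it takes over 72 s, if anything falls off the work surface, if the arm or the gripper's body presses on something with over 40 N, if the wrist force passes 120 N, or if a joint passes its speed limit or range.

## Working session

There is one attempt and no reset: what is moved stays moved. The work goes in short steps, Python scripts to look and compute and a tool call to move; the robot and the scene stay as the last step left them, time stands still between calls to the robot, and variables do not carry over. Pictures are saved under pics/ and viewed, at most 10 in all, crops included, and the job is handed in when it is done.

Besides the shell and the picture viewer there is one more tool, called after ">>>" by a JSON object that holds its "method" and its "body". arm_command: Moves the arm, as the interface text tells. Its arguments: {"type":"object","properties":{"steps":{"type":"array","items":{"type":"number"}},"squeeze":{"type":"number"}},"required":["steps"]}

```bash
mkdir -p pics
cat > h.py <<'E'
import numpy as np, cv2
from bench import monitor, get_image, manip, outline_of
def ray(im,px):
    K=im["K"];P=np.array(im["pose"]);d=P[:3,:3]@np.linalg.inv(K)@np.array([px[0],px[1],1.]);return P[:3,3],d/np.linalg.norm(d)
def at(im,px,z):
    o,d=ray(im,px);return o+d*(z-o[2])/d[2]
def proj(im,p):
    P=np.array(im["pose"]);c=P[:3,:3].T@(np.array(p)-P[:3,3]);u=np.array(im["K"])@c;return u[:2]/u[2]
def tri(rays):
    A=np.zeros((3,3));b=np.zeros(3)
    for o,d in rays:
        M=np.eye(3)-np.outer(d,d);A+=M;b+=M@o
    return np.linalg.solve(A,b)
def save(im,n,crop=None,s=1):
    f=im["frame"][:,:,::-1]
    if crop: f=f[crop[1]:crop[3],crop[0]:crop[2]]
    cv2.imwrite("pics/"+n+".png",cv2.resize(f,None,fx=s,fy=s,interpolation=cv2.INTER_CUBIC))
E
python3 - <<'E'
from h import *
np.set_printoptions(precision=4,suppress=True)
s=monitor.sense();print(s["clock"],s["position"],s["eef_rot"],s["width"])
ims={n:get_image(n) for n in("scene","top","wrist")}
for n,im in ims.items():
    save(im,n+"0");print(n,im["K"][0,0],np.array(im["pose"])[:3,3])
    for t in["loader","shutter_bar","clamp_knob","clamp_pivot","tray","bush_1","sleeve","jar","scissors"]:
        for r in outline_of(t,im):
            ys,xs=np.where(r["mask"])
            print(t,round(r["conf"],2),r["xy"],(xs.min(),ys.min(),xs.max(),ys.max()) if len(xs) else "")
E
```

```text
0.0 [ 0.2063 -0.5093  0.2043] [ 0.9815  0.1912 -0.0001 -0.0011] 0.09357626282663564
scene 597.2113032713842 [ 1.3808 -0.2438  0.7145]
loader 0.73 [406.3, 238.3] (np.int64(344), np.int64(179), np.int64(492), np.int64(290))
shutter_bar 0.56 [385.9, 225.1] (np.int64(342), np.int64(200), np.int64(431), np.int64(250))
clamp_knob 0.66 [437.3, 200.9] (np.int64(430), np.int64(179), np.int64(442), np.int64(223))
clamp_knob 0.54 [386.9, 223.3] (np.int64(342), np.int64(200), np.int64(430), np.int64(249))
clamp_pivot 0.67 [405.3, 234.1] (np.int64(342), np.int64(179), np.int64(492), np.int64(290))
clamp_pivot 0.24 [350.8, 321.9] (np.int64(336), np.int64(300), np.int64(366), np.int64(347))
tray 0.67 [192.6, 314.9] (np.int64(125), np.int64(261), np.int64(268), np.int64(369))
bush_1 0.93 [159.9, 305.0] (np.int64(154), np.int64(291), np.int64(173), np.int64(316))
bush_1 0.92 [303.9, 306.8] (np.int64(297), np.int64(289), np.int64(316), np.int64(315))
bush_1 0.88 [225.6, 317.1] (np.int64(217), np.int64(300), np.int64(237), np.int64(326))
bush_1 0.76 [207.7, 286.4] (np.int64(199), np.int64(273), np.int6
[... 924 characters left out ...]
(216), np.int64(404), np.int64(233))
bush_1 0.66 [445.4, 258.3] (np.int64(437), np.int64(245), np.int64(456), np.int64(261))
bush_1 0.49 [332.2, 218.5] (np.int64(321), np.int64(209), np.int64(338), np.int64(226))
bush_1 0.47 [406.2, 267.9] (np.int64(397), np.int64(258), np.int64(413), np.int64(274))
sleeve 0.51 [432.6, 214.8] (np.int64(425), np.int64(208), np.int64(442), np.int64(222))
sleeve 0.3 [214.8, 300.9] (np.int64(163), np.int64(263), np.int64(261), np.int64(336))
jar 0.85 [304.1, 171.7] (np.int64(293), np.int64(159), np.int64(316), np.int64(187))
scissors 0.95 [308.7, 336.5] (np.int64(293), np.int64(284), np.int64(331), np.int64(363))
wrist 432.0440808760435 [ 0.2732 -0.4832  0.3844]
```

Run:
```python
import cv2
f=cv2.imread("pics/top0.png")[150:350,110:480];cv2.imwrite("pics/top0c.png",cv2.resize(f,None,fx=2.1,fy=2.1,interpolation=cv2.INTER_CUBIC))
f=cv2.imread("pics/scene0.png")[160:380,120:500];cv2.imwrite("pics/scene0c.png",cv2.resize(f,None,fx=2.1,fy=2.1,interpolation=cv2.INTER_CUBIC))
```

```text
(no output)
```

View pics/top0c.png

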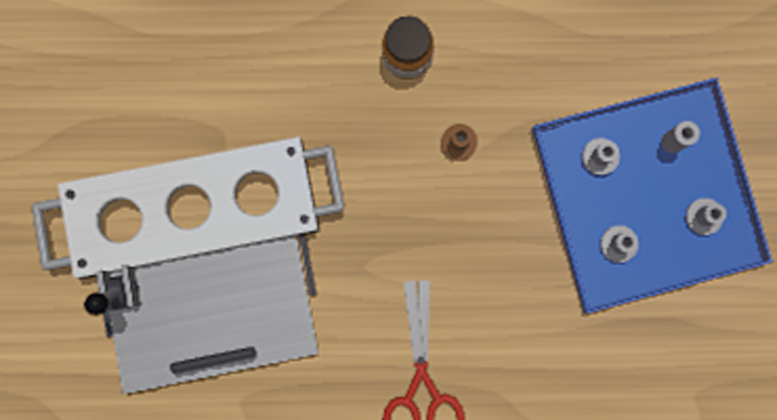

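View pics/scene0c.png

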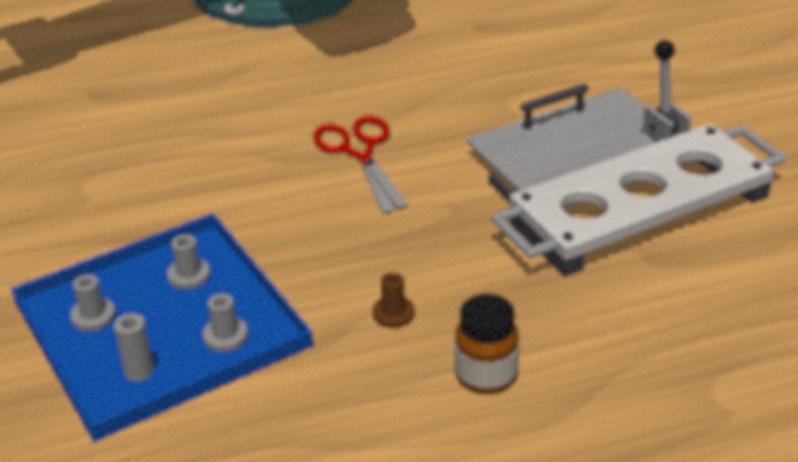

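The top view shows the pockets at about (167,255), (200,249) and (232,242), with the bar at (212,321) and the knob at (156,293). The steel bushes are at (399,222), (408,264) and (451,250) in the tray; the brown look-alike is outside it at (329,217). The scene view agrees, with the lever near upright.

Run:
```python
from h import *
np.set_printoptions(precision=4,suppress=True)
T=get_image("top");S=get_image("scene")
g=cv2.cvtColor(T["frame"],cv2.COLOR_RGB2GRAY)
# pockets: fit via ellipse on wood-coloured pixels (saturation)
hsv=cv2.cvtColor(T["frame"],cv2.COLOR_RGB2HSV);pk=[]
for c in[(167,255),(200,249),(232,242)]:
    m=(hsv[:,:,1]>60).astype(np.uint8);w=np.zeros_like(m);cv2.circle(w,c,14,1,-1);m=m*w
    n,l,st,ce=cv2.connectedComponentsWithStats(m);k=1+np.argmax(st[1:,4]);pk.append(ce[k]);print("pk",ce[k],st[k])
P=[at(T,p,.032) for p in pk];print(np.array(P))
yv=P[0]-P[2];print("len",np.linalg.norm(yv[:2]));yv/=np.linalg.norm(yv);xv=np.array([yv[1],-yv[0],0]);c=np.mean(P,0)
print("yaw",np.arctan2(xv[1],xv[0]),xv,yv)
cr=lambda x,y,ox,oy:(ox+x/2.1,oy+y/2.1)
t=lambda x,y:cr(x,y,110,150)
s=lambda x,y:cr(x,y,120,160)
L=lambda p:[(p-c)@xv,(p-c)@yv,p[2]]
for n,a,b in[("A",t(607,151),s(221,300)),("B",t(627,240),s(183,240)),("C",t(716,211),s(87,282)),("sl",t(688,131),s(129,320)),
  ("knob",t(96,303),s(664,49)),("barL",t(173,367),s(585,90)),("barR",t(255,353),s(526,107)),("p1",t(119,220),s(699,163)),("p3",t(257,193),s(584,205)),("brown",t(460,134),s(392,279)),("jar",t(408,38),s(487,312))]:
    p=tri([ray(T,a),ray(S,b)]);print(n,p,"loader",np.array(L(p)))
for n,a,z in[("barL",t(173,367),.049),("barR",t(255,353),.049),("A",t(607,151),.043),("B",t(627,240),.043),("C",t(716,211),.043)]:
    p=at(T,a,z);print(n,"fixz",p,np.array(L(p)))
W=get_image("wrist");print(np.array(W["pose"]))
```

```text
pk [167.0747 254.7468] [158 245  19  20 308]
pk [199.5841 248.3524] [190 239  20  20 315]
pk [231.7866 241.8376] [222 232  20  20 314]
[[0.543  0.2823 0.032 ]
 [0.5553 0.2189 0.032 ]
 [0.568  0.1556 0.032 ]]
len 0.12909677007421422
yaw 0.19486284077042532 [0.9811 0.1936 0.    ] [-0.1936  0.9811  0.    ]
A [ 0.6053 -0.1776  0.0435] loader [-0.0279 -0.3987  0.0435]
B [ 0.5203 -0.1944  0.0452] loader [-0.1146 -0.3987  0.0452]
C [ 0.5475 -0.2794  0.0441] loader [-0.1043 -0.4874  0.0441]
sl [ 0.6219 -0.2515  0.0581] loader [-0.0259 -0.4744  0.0581]
knob [0.4662 0.2785 0.1108] loader [-0.0761  0.0757  0.1108]
barL [0.4065 0.2287 0.0405] loader [-0.1442  0.0385  0.0405]
barR [0.4196 0.1565 0.0432] loader [-0.1454 -0.0349  0.0432]
p1 [0.5434 0.2844 0.0292] loader [0.0009 0.0666 0.0292]
p3 [0.5685 0.1559 0.0299] loader [ 0.0006 -0.0643  0.0299]
brown [ 0.6224 -0.0383  0.0409] loader [ 0.0159 -0.2653  0.0409]
jar [0.7095 0.0116 0.0644] loader [ 0.111  -0.2332  0.0644]
barL fixz [0.407  0.2265 0.049 ] [-0.1442  0.0361  0.049 ]
barR fixz [0.4188 0.1523 0.049 ] [-0.1469 -0.0389  0.049 ]
A fixz [ 0.6053 -0.1781  0.043 ] [-0.028  -0.3992  0.043 ]
B fixz [ 0.5203 -0.195   0.043 ] [-0.1146 -0.3993  0.043 ]
C fixz [ 0.5474 -0.2811  0.043 ] [-0.1048 -0.4889  0.043 ]
[[ 0.3742 -0.898  -0.2315  0.2732]
 [-0.9273 -0.3625 -0.0928 -0.4834]
 [-0.0006  0.2494 -0.9684  0.3854]
 [ 0.      0.      0.      1.    ]]
```

>>> {"method": "arm_command", "body": {"steps": [0,0,0,0,0,-1.4,1,0,0,0,0,0,-1.4,1,0,0,0,0,0,-1.4,1,0,0,0,0,0,-1.4,1,0,0,0,0,0,-1.4,1,0,0,0,0,0,-1.4,1,0,0,0,0,0,-1.4,1,0,0,0,0,0,-1.4,1,0,0,0,0,0,-1.4,1,0,0,0,0,0,-1.4,1], "squeeze": 30}}

```text
clock: 2.48
position: [0.2065, -0.5098, 0.2055]
eef_rot: [0.692, 0.722, -0.0, 0.0]
force: [0.8, 0.3, 0.4]
width: 0.0937
grasp_force: 0.0
```

>>> {"method": "arm_command", "body": {"steps": [0,0,0,0,0,-0.9,1,0,0,0,0,0,-0.9,1,36,18.8,0,0,0,0,0.6,36,18.8,0,0,0,0,0.6,36,18.8,0,0,0,0,0.6,36,18.8,0,0,0,0,0.6,36,18.8,0,0,0,0,0.6,36,18.8,0,0,0,0,0.6,36,18.8,0,0,0,0,0.6,36,18.8,0,0,0,0,0.6]}}

```text
clock: 3.32
position: [0.2989, -0.1965, 0.2057]
eef_rot: [0.636, 0.772, 0.0, 0.001]
force: [0.8, -0.5, -0.4]
width: 0.0561
grasp_force: 0.0
```

>>> {"method": "arm_command", "body": {"steps": [36,18.8,0,0,0,0,0.6,36,18.8,0,0,0,0,0.6,36,18.8,0,0,0,0,0.6,36,18.8,0,0,0,0,0.6,36,18.8,0,0,0,0,0.6,36,18.8,0,0,0,0,0.6,36,18.8,0,0,0,0,0.6,36,18.8,0,0,0,0,0.6,36,18.8,0,0,0,0,0.6,36,18.8,0,0,0,0,0.6]}}

```text
clock: 4.15
position: [0.4145, 0.1934, 0.2057]
eef_rot: [0.635, 0.772, 0.0, 0.0]
force: [0.1, -0.6, 1.3]
width: 0.0568
grasp_force: 0.0
```

```bash
cat >> h.py <<'E'
np.set_printoptions(precision=4,suppress=True)
from scipy.spatial.transform import Rotation as R
C=np.array([.5554,.2189,0]);YAW=.1949
def L(p):
    d=np.array(p)-C;c,s=np.cos(YAW),np.sin(YAW);return np.array([c*d[0]+s*d[1],-s*d[0]+c*d[1],d[2]])
def st():
    s=monitor.sense();r=R.from_quat(s["eef_rot"]).as_matrix()
    print("t",round(s["clock"],2),"L",L(s["position"]),"yawerr",np.arctan2(r[1,0],r[0,0])-YAW-np.pi/2,"tilt",r[:2,2],"w",round(s["width"],4),"gf",s["grasp_force"],"F",s["force"],"q",np.array(s["q"]));return s
E
python3 - <<'E'
from h import *
st();W=get_image("wrist");save(W,"w1")
np.savez("w1.npz",K=W["K"],pose=W["pose"])
E
```

```text
t 4.15 L [-0.1432  0.0023  0.2057] yawerr -0.0012085828335026694 tilt [0.0011 0.    ] w 0.0568 gf 0.0 F [ 0.0831 -0.6071  1.3198] q [ 0.3127 -0.122   1.5762 -0.0003  1.6863  0.119 ]
```

View pics/w1.png

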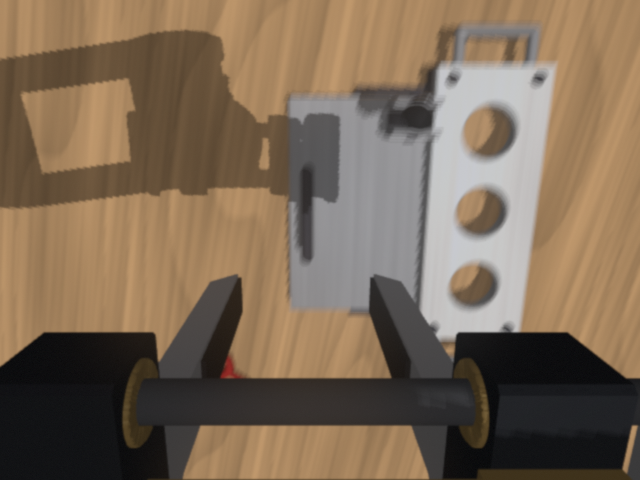

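The wrist view shows the bar from (307,165) to (307,260), the knob at about (418,117), and the pockets at (489,130), (481,210) and (473,285).

Run:
```python
from h import *
W=dict(np.load("w1.npz"))
for n,p,z in[("bar",(307,165),.046),("bar",(307,260),.046),("knob",(418,117),.111),("p1",(489,130),.032),("p2",(481,210),.032),("p3",(473,285),.032),("corn",(435,63),.032),("corn",(553,63),.032),("corn",(421,342),.032),("corn",(519,345),.032)]:
    print(n,L(at(W,p,z)))
```

```text
bar [-0.1421  0.0447  0.046 ]
bar [-0.1422 -0.0326  0.046 ]
knob [-0.0743  0.0792  0.111 ]
p1 [0.0026 0.0707 0.032 ]
p2 [0.0026 0.0061 0.032 ]
p3 [ 0.0022 -0.0602  0.032 ]
corn [-0.0439  0.1206  0.032 ]
corn [0.0465 0.1204 0.032 ]
corn [-0.0395 -0.1147  0.032 ]
corn [ 0.0492 -0.1179  0.032 ]
```

>>> {"method": "arm_command", "body": {"steps": [0,0,36,0,0,0,0.5,0,0,36,0,0,0,0.4,0,0,36,0,0,0,0.4,0,0,34,0,0,0,0.4,0,0,34,0,0,0,0.4,0,0,0,0,0,0,0,0,0,0,0,0,0,0,0,0,0,0,0,0,0,0,0,0,0,0,0,0,0,0,0,0,0,0,0]}}

```text
clock: 5.03
position: [0.416, 0.1915, 0.0323]
eef_rot: [0.636, 0.772, 0.002, 0.001]
force: [-1.7, 0.0, 3.9]
width: 0.009
grasp_force: 30.0
```

Run:
```python
from h import *
st()
```

```text
t 5.03 L [-0.142   0.0001  0.0323] yawerr -0.0021380011723617365 tilt [0.004  0.0012] w 0.009 gf 30.0171759724617 F [-1.725   0.0401  3.9289] q [ 0.3075 -0.0168  1.832  -0.      1.3222  0.1148]
```

>>> {"method": "arm_command", "body": {"steps": [0,8,0,0,0,0,0,0,8,0,0,0,0,0,0,8,0,0,0,0,0,0,8,0,0,0,0,0,0,5,0,0,0,0,0,0,4,0,0,0,0,0,0,3,0,0,0,0,0,0,2,0,0,0,0,0,0,2,0,0,0,0,0,0,0,0,0,0,0,0]}}

```text
clock: 5.87
position: [0.4637, 0.2008, 0.0323]
eef_rot: [0.636, 0.772, 0.002, 0.001]
force: [-0.3, -1.0, 5.5]
width: 0.0091
grasp_force: 30.0
```

Run:
```python
from h import *
st()
```

```text
t 5.87 L [-0.0935  0.      0.0323] yawerr -0.0020999704305919575 tilt [0.0047 0.0013] w 0.0091 gf 30.001059472560883 F [-0.3216 -1.0091  5.4805] q [ 0.2965  0.0871  1.7246 -0.0001  1.3251  0.1037]
```

Continue slowly until the stop shows as a force.

>>> {"method": "arm_command", "body": {"steps": [0,1,0,0,0,0,0,0,1,0,0,0,0,0,0,1,0,0,0,0,0,0,1,0,0,0,0,0,0,1,0,0,0,0,0,0,0,0,0,0,0,0,0,0,0,0,0,0,0,0,0,0,0,0,0,0,0,0,0,0,0,0,0,0,0,0,0,0,0,0]}}

```text
clock: 6.7
position: [0.4647, 0.201, 0.0322]
eef_rot: [0.636, 0.772, -0.001, -0.001]
force: [-10.3, -3.1, 12.5]
width: 0.0087
grasp_force: 30.0
```

Run:
```python
from h import *
st()
```

```text
t 6.7 L [-0.0924  0.      0.0322] yawerr -0.001757891698171976 tilt [-0.0035 -0.0007] w 0.0087 gf 30.00253826379776 F [-10.3405  -3.1101  12.5255] q [0.296  0.0958 1.7153 0.0004 1.3342 0.1028]
```

>>> {"method": "arm_command", "body": {"steps": [0,-3,0,0,0,0,0.4,0,0,0,0,0,0,0.4,0,0,0,0,0,0,0.4,0,0,-32,0,0,0,0.4,0,0,-33,0,0,0,0.4,0,25,0,0,0,0,0,0,25,0,0,0,0,0,38,0,0,0,0,0,0,39,0,0,0,0,0,0,0,0,0,0,0,0,0]}}

```text
clock: 7.53
position: [0.4971, 0.2913, 0.0944]
eef_rot: [0.634, 0.773, 0.002, -0.001]
force: [-0.8, -0.5, -0.6]
width: 0.0077
grasp_force: 0.0
```

Run:
```python
from h import *
st();T=get_image("top");W=get_image("wrist")
save(T,"t2",(110,190,290,350),3)
save(W,"w2")
for t in["shutter_bar","clamp_knob"]:
  for r in outline_of(t,T)[:2]: print(t,r["conf"],r["xy"])
```

```text
t 7.53 L [-0.0432  0.0823  0.0944] yawerr 0.002556515168224971 tilt [-0.0002  0.0041] w 0.0077 gf 0.0 F [-0.8064 -0.4591 -0.5978] q [0.4293 0.1904 1.4771 0.0038 1.4726 0.2315]
shutter_bar 0.95 [209.2, 279.5]
clamp_knob 0.7 [204.7, 264.4]
```

View pics/w2.png

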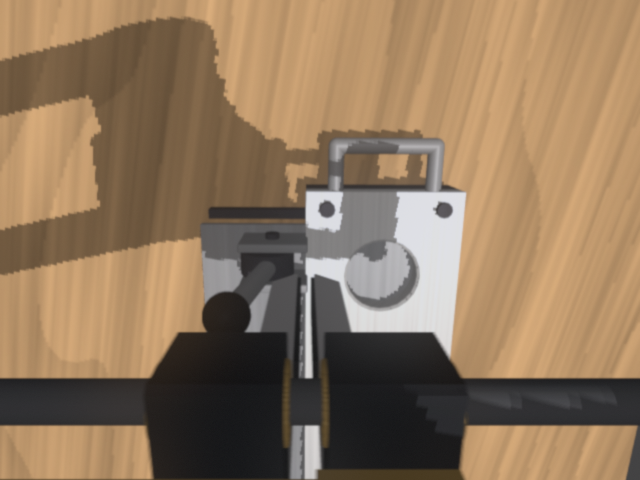

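The knob shows at (226,315), left (-x) of the closing fingers. Pocket 1 is at (382,275) and is now closed underneath.

Run:
```python
from h import *
st();W=get_image("wrist")
for z in(.105,.110): print(L(at(W,(226,315),z)))
print(proj(W,np.array(monitor.sense()["position"])))
for p in[(382,275),(306,187),(465,193)]: print(L(at(W,p,.032)))
```

```text
t 7.73 L [-0.0435  0.0762  0.0942] yawerr -0.0021991092627191566 tilt [ 0.0001 -0.0008] w 0.0007 gf 0.0 F [ 0.0068  0.6565 -0.4925] q [ 0.4218  0.1873  1.481  -0.0008  1.4735  0.2292]
[-0.0775  0.0705  0.105 ]
[-0.0765  0.0728  0.11  ]
[306.1765 293.4152]
[0.0015 0.0624 0.032 ]
[-0.0434  0.1148  0.032 ]
[0.0462 0.1111 0.032 ]
```

>>> {"method": "arm_command", "body": {"steps": [0,-10,0,0,0,0,0,0,-7,1,0,0,0,0,0,-7,1,0,0,0,0,0,-7,1,0,0,0,0,0,-7,1,0,0,0,0,0,-7,1,0,0,0,0,0,-6,1,0,0,0,0,0,-6,1,0,0,0,0,0,-5,1,0,0,0,0,0,0,0,0,0,0,0]}}

```text
clock: 8.62
position: [0.436, 0.2738, 0.087]
eef_rot: [0.636, 0.772, -0.0, -0.0]
force: [1.4, -0.9, 1.9]
width: 0.0002
grasp_force: 1.1
```

Run:
```python
from h import *
st();W=get_image("wrist");save(W,"w3",(100,120,420,360),2)
S=get_image("scene");save(S,"s3",(320,150,520,320),4)
for t in["clamp_knob"]:
  for r in outline_of(t,S)[:2]: print(t,r["conf"],r["xy"])
```

```text
t 8.62 L [-0.1066  0.077   0.087 ] yawerr -0.001739993994103184 tilt [-0.0002  0.0001] w 0.0002 gf 1.1211936548352242 F [ 1.3796 -0.8915  1.8736] q [0.4504 0.0638 1.6337 0.0002 1.4442 0.2573]
clamp_knob 0.8 [431.1, 208.9]
clamp_knob 0.67 [397.8, 235.9]
```

View pics/w3.png

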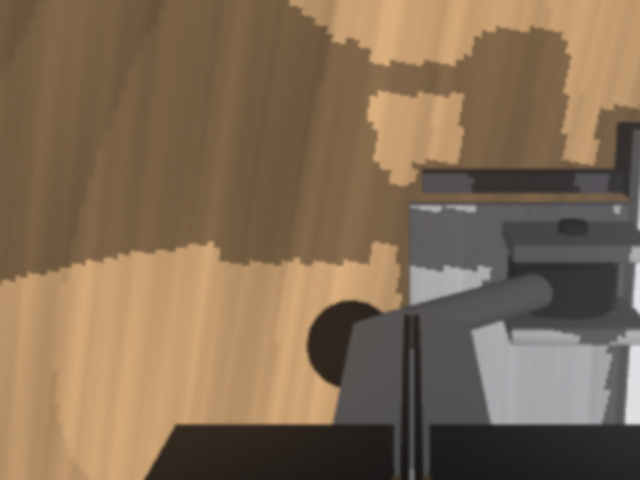

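The knob is about at pixel (275,291), with the lever folded roughly 0.9 rad. Next I lift over it and press down.

>>> {"method": "arm_command", "body": {"steps": [0,3,-10,0,0,0,0,0,0,-14,0,0,0,0,0,-28,0,0,0,0,0,0,-3,0,0,0,0,0,0,0,12,0,0,0,0,0,-1,8,0,0,0,0,0,-1,8,0,0,0,0,0,-2,8,0,0,0,0,0,-2,8,0,0,0,0,0,-2,8,0,0,0,0]}}

```text
clock: 9.6
position: [0.3919, 0.2649, 0.0568]
eef_rot: [0.635, 0.772, -0.01, -0.007]
force: [-23.7, -5.8, 17.3]
width: 0.0008
grasp_force: 14.9
```

Run:
```python
from h import *
st()
```

```text
t 9.6 L [-0.1515  0.0768  0.0568] yawerr -0.001481600530524485 tilt [-0.0239 -0.0063] w 0.0008 gf 14.857324361801147 F [-23.7233  -5.8329  17.2889] q [0.4706 0.0145 1.7483 0.0053 1.4029 0.2762]
```

Run:
```python
from h import *
W=get_image("wrist");S=get_image("scene")
a=cv2.resize(W["frame"][120:360,100:420],(400,300));b=cv2.resize(S["frame"][160:310,330:530],(400,300))
cv2.imwrite("pics/c4.png",np.hstack([a,b])[:,:,::-1])
```

```text
(no output)
```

View pics/c4.png

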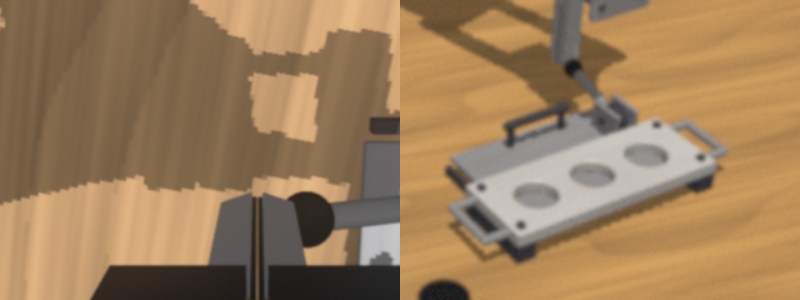

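The finger slid past the ball on its -x side; the ball centre is about 20 mm towards +x. I'll lift and press again further inboard.

>>> {"method": "arm_command", "body": {"steps": [0,-4,-5,0,0,0,0,0,0,-24,0,0,0,0,0,0,-24,0,0,0,0,0,17,0,0,0,0,0,0,0,4,0,0,0,0,0,0,10,0,0,0,0,0,0,6,0,0,0,0,0,-1,6,0,0,0,0,0,-1,6,0,0,0,0,0,0,0,0,0,0,0]}}

```text
clock: 10.53
position: [0.4104, 0.2682, 0.0766]
eef_rot: [0.636, 0.772, -0.002, -0.001]
force: [-0.2, -0.3, 0.1]
width: 0.0005
grasp_force: 0.0
```

Run:
```python
from h import *
st()
W=get_image("wrist");S=get_image("scene")
a=cv2.resize(W["frame"][120:360,100:420],(400,300));b=cv2.resize(S["frame"][160:310,330:530],(400,300))
cv2.imwrite("pics/c5.png",np.hstack([a,b])[:,:,::-1])
```

```text
t 10.53 L [-0.1327  0.0765  0.0766] yawerr -0.0019275624607490993 tilt [-0.0047 -0.0024] w 0.0005 gf 0.0 F [-0.1726 -0.3214  0.1192] q [ 0.4632  0.0215  1.6992 -0.      1.4261  0.2702]
```

View pics/c5.png

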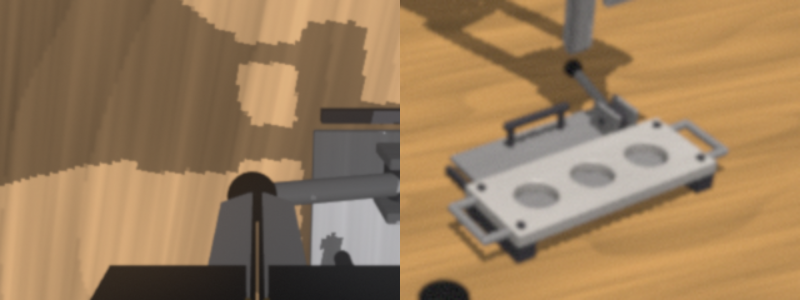

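The finger is now centred above the ball, so I press down.

>>> {"method": "arm_command", "body": {"steps": [0,-1,5,0,0,0,0,0,-1,5,0,0,0,0,0,-1,5,0,0,0,0,0,-1,5,0,0,0,0,0,-1,4,0,0,0,0,0,-1,4,0,0,0,0,0,-1,4,0,0,0,0,0,0,3,0,0,0,0,0,0,3,0,0,0,0,0,0,0,0,0,0,0]}}

```text
clock: 11.47
position: [0.4052, 0.2679, 0.0455]
eef_rot: [0.636, 0.772, -0.0, -0.0]
force: [-8.7, -4.3, 21.9]
width: 0.0004
grasp_force: 10.9
```

Run:
```python
from h import *
st()
```

```text
t 11.47 L [-0.1378  0.0772  0.0455] yawerr -0.001765238183097706 tilt [-0.0002  0.0001] w 0.0004 gf 10.865392740815878 F [-8.699  -4.3434 21.9393] q [0.4672 0.0351 1.751  0.0002 1.3556 0.2741]
```

>>> {"method": "arm_command", "body": {"steps": [0,0,-20,0,0,0,0,0,0,-40,0,0,0,0,0,0,-40,0,0,0,0,0,0,-40,0,0,0,0,0,5,-20,0,0,0,0.6,-40,5,0,0,0,0,0.6,-40,5,0,0,0,0,0.6,-40,5,0,0,0,0,0.6,-40,5,0,0,0,0,0.6,-40,0,0,0,0,0,0.6]}}

```text
clock: 12.3
position: [0.4689, 0.0746, 0.2011]
eef_rot: [0.636, 0.772, 0.0, 0.0]
force: [0.7, -0.5, -0.2]
width: 0.0368
grasp_force: 0.0
```

>>> {"method": "arm_command", "body": {"steps": [-40,0,0,0,0,0,0.6,-40,0,0,0,0,0,0.6,-40,0,0,0,0,0,0.6,-40,0,0,0,0,0,0.6,-40,0,0,0,0,0,0.6,-40,0,0,0,0,0,0.6,-36,0,0,0,0,0,0.6,0,0,0,0,0,0,0.6,0,0,0,0,0,0,0.6,0,0,0,0,0,0,0.6]}}

```text
clock: 13.13
position: [0.5211, -0.1941, 0.2009]
eef_rot: [0.636, 0.772, 0.0, -0.001]
force: [-0.2, 0.7, -0.0]
width: 0.0565
grasp_force: 0.0
```

Run:
```python
from h import *
st();W=get_image("wrist");T=get_image("top")
np.savez("w6.npz",K=W["K"],pose=W["pose"],frame=W["frame"])
for t in["bush_1","sleeve"]:
  for r in outline_of(t,W): print(t,round(r["conf"],2),r["xy"],L(at(W,r["xy"],.03)))
r=outline_of("clamp_knob",T)[0];print(r["conf"],r["xy"],L(at(T,r["xy"],.046)))
r=outline_of("shutter_bar",T)[0];print(r["conf"],r["xy"],L(at(T,r["xy"],.049)))
a=W["frame"];b=cv2.resize(T["frame"][200:340,110:290],(240,187));c=a.copy();c[:187,:240]=b
cv2.imwrite("pics/w6.png",a[:,:,::-1]);cv2.imwrite("pics/w6b.png",c[:,:,::-1])
```

```text
t 13.13 L [-0.1137 -0.3986  0.2009] yawerr -0.0022997457508964203 tilt [-0.0008  0.001 ] w 0.0565 gf 0.0 F [-0.2309  0.7363 -0.0272] q [-0.459   0.1025  1.3631  0.0006  1.6771 -0.6515]
bush_1 0.92 [306.3, 211.5] [-0.1134 -0.3948  0.03  ]
bush_1 0.92 [406.8, 213.3] [-0.0304 -0.3966  0.03  ]
bush_1 0.62 [316.4, 307.8] [-0.1048 -0.4805  0.03  ]
bush_1 0.55 [469.5, 43.4] [ 0.0097 -0.2667  0.03  ]
sleeve 0.73 [412.5, 292.9] [-0.0216 -0.4668  0.03  ]
0.55 [168.8, 301.0] [-0.0904  0.0729  0.046 ]
0.74 [213.5, 279.9] [-0.0679 -0.0186  0.049 ]
```

View pics/w6b.png

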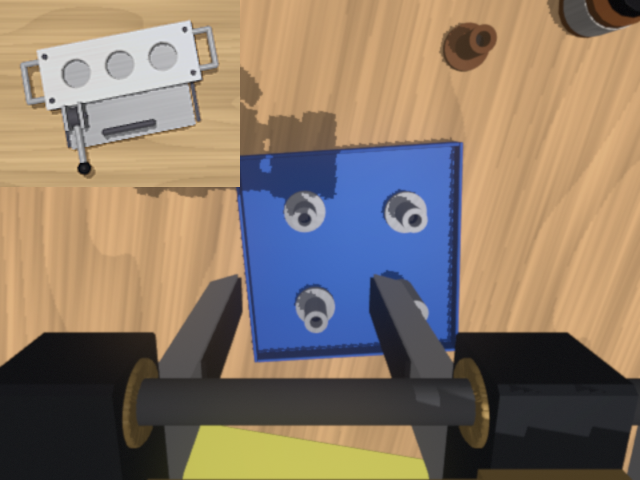

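The lever lies down and the shutter is home (inset). The bush tops are at (305,218) for B, (413,219) for A and (316,323) for C.

Run:
```python
from h import *
W=dict(np.load("w6.npz"))
for n,p in[("B",(305,218)),("A",(413,219)),("C",(316,323))]: print(n,L(at(W,p,.043)))
# flange centres at z~.011 via fit of bright ring
for n,p in[("B",(305,211)),("A",(406,213)),("C",(315,308))]: print(n,"flange",L(at(W,p,.011)))
```

```text
B [-0.1145 -0.3976  0.043 ]
A [-0.0283 -0.3987  0.043 ]
C [-0.1055 -0.4887  0.043 ]
B flange [-0.1145 -0.398   0.011 ]
A flange [-0.0266 -0.4001  0.011 ]
C flange [-0.1057 -0.489   0.011 ]
```

>>> {"method": "arm_command", "body": {"steps": [0,0,40,0,0,0,0.5,0,0,40,0,0,0,0.5,0,0,40,0,0,0,0.5,0,0,33,0,0,0,0.5,0,0,30,0,0,0,0.5,0,0,0,0,0,0,0.5,0,0,0,0,0,0,0.1,0,0,0,0,0,0,0.1,0,0,0,0,0,0,0.1,0,0,0,0,0,0,0.1], "squeeze": 25}}

```text
clock: 14.27
position: [0.5231, -0.1956, 0.0216]
eef_rot: [0.636, 0.772, 0.0, 0.003]
force: [-1.1, -0.8, 1.0]
width: 0.0241
grasp_force: 0.6
```

Run:
```python
from h import *
st()
```

```text
t 14.27 L [-0.1119 -0.4004  0.0216] yawerr -0.0018311909809247684 tilt [ 0.0046 -0.0027] w 0.0241 gf 0.5705108866095543 F [-1.09   -0.8232  1.0343] q [-0.459   0.21    1.6071 -0.0004  1.3192 -0.652 ]
```

>>> {"method": "arm_command", "body": {"steps": [0,0,0,0,0,0,0.1,0,0,0,0,0,0,0.1,0,0,0,0,0,0,0.1,0,0,-10,0,0,0,0.1,0,0,-25,0,0,0,0.1,0,0,-30,0,0,0,0.1,0,0,-30,0,0,0,0.1,0,0,0,0,0,0,0.1,0,0,0,0,0,0,0.1,0,0,0,0,0,0,0.1]}}

```text
clock: 15.1
position: [0.5208, -0.1943, 0.1127]
eef_rot: [0.636, 0.772, -0.0, -0.001]
force: [0.3, 0.9, -1.3]
width: 0.0192
grasp_force: 25.0
```

Run:
```python
from h import *
st()
```

```text
t 15.1 L [-0.114  -0.3987  0.1127] yawerr -0.002095955409606498 tilt [-0.001   0.0005] w 0.0192 gf 24.998164772987366 F [ 0.271   0.8616 -1.3218] q [-0.4592  0.1373  1.5007  0.      1.5048 -0.652 ]
```

>>> {"method": "arm_command", "body": {"steps": [20,7,0,0,0,0,0.1,35,12,0,0,0,0,0.1,38,13,0,0,0,0,0.1,38,13,0,0,0,0,0.1,38,13,0,0,0,0,0.1,38,13,0,0,0,0,0.1,38,13,0,0,0,0,0.1,38,13,0,0,0,0,0.1,32,11,0,0,0,0,0.1,20,8,0,0,0,0,0.1]}}

```text
clock: 15.93
position: [0.569, 0.1599, 0.1104]
eef_rot: [0.635, 0.773, -0.002, -0.002]
force: [-0.3, -0.1, -1.0]
width: 0.0197
grasp_force: 25.0
```

>>> {"method": "arm_command", "body": {"steps": [0,0,0,0,0,0,0.1,0,0,10,0,0,0,0.1,0,0,20,0,0,0,0.1,0,0,10,0,0,0,0.1,0,0,0,0,0,0,0.1,0,0,0,0,0,0,0.1,0,0,0,0,0,0,0.1,0,0,0,0,0,0,0.1,0,0,0,0,0,0,0.1,0,0,0,0,0,0,0.1]}}

```text
clock: 16.77
position: [0.5716, 0.1563, 0.0745]
eef_rot: [0.636, 0.772, 0.001, 0.001]
force: [-0.8, -1.6, -0.6]
width: 0.0194
grasp_force: 25.0
```

Run:
```python
from h import *
st();W=get_image("wrist");save(W,"w7",(160,100,480,340),2.4)
np.savez("w7.npz",K=W["K"],pose=W["pose"])
```

```text
t 16.77 L [ 0.0038 -0.0645  0.0745] yawerr -0.0023000389746354877 tilt [0.0019 0.0002] w 0.0194 gf 24.998153150081635 F [-0.7645 -1.6128 -0.6149] q [ 0.1714  0.2391  1.4597 -0.0001  1.4409 -0.0212]
```

View pics/w7.png

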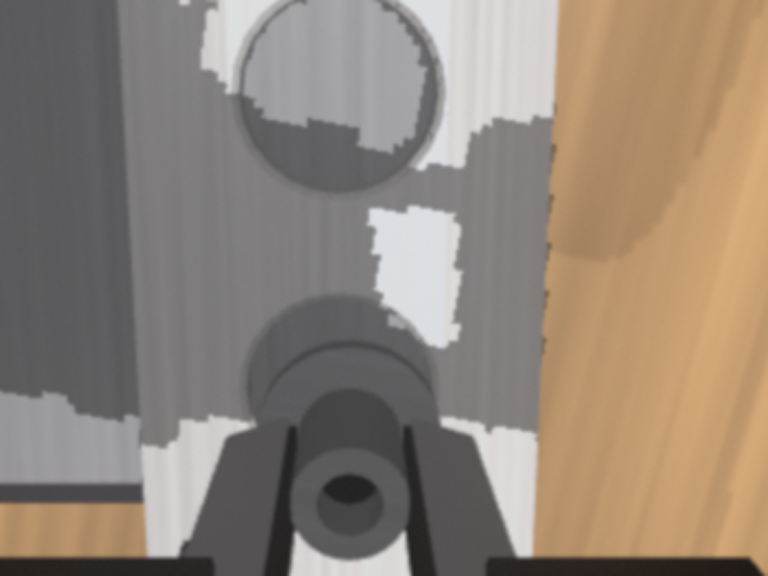

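The bush is held upright with its top at (305,308). Pocket 3 is below it, centred at about (302,262), and pocket 2 at about (302,139).

Run:
```python
from h import *
W=dict(np.load("w7.npz"))
print("top",L(at(W,(305.4,308.3),.097)))
print("p3",L(at(W,(302.5,262.1),.032)),"p2",L(at(W,(302,138.8),.032)))
f=lambda x,y:(160+x/2.4,100+y/2.4)
for e in[(247,389),(438,389),(342,294),(238,93),(444,93),(341,193)]: print(L(at(W,f(*e),.032)))
print("edges",L(at(W,f(140,400),.032)),L(at(W,f(541,400),.032)))
print("flange",L(at(W,f(258,425),.065)),L(at(W,f(440,425),.065)))
```

```text
top [ 0.0033 -0.0621  0.097 ]
p3 [ 0.0019 -0.0638  0.032 ] p2 [0.002 0.001 0.032]
[-0.0195 -0.0637  0.032 ]
[ 0.0235 -0.0639  0.032 ]
[ 0.002 -0.042  0.032]
[-0.0195  0.0011  0.032 ]
[0.0236 0.001  0.032 ]
[ 0.0019 -0.0198  0.032 ]
edges [-0.0437 -0.0662  0.032 ] [ 0.0467 -0.0666  0.032 ]
flange [-0.0142 -0.0605  0.065 ] [ 0.021  -0.0607  0.065 ]
```

>>> {"method": "arm_command", "body": {"steps": [-1,-1.5,0,0,0,0,0.1,0,0,8,0,0,0,0.1,0,0,8,0,0,0,0.1,0,0,7,0,0,0,0.1,0,0,6,0,0,0,0.1,0,0,5,0,0,0,0.1,0,0,0,0,0,0,0.1,0,0,0,0,0,0,0.1,0,0,0,0,0,0,0.1,0,0,0,0,0,0,0.1]}}

```text
clock: 17.65
position: [0.5699, 0.1552, 0.0398]
eef_rot: [0.636, 0.772, 0.0, 0.0]
force: [0.4, -0.9, -0.6]
width: 0.0198
grasp_force: 25.0
```

Run:
```python
from h import *
st()
```

```text
t 17.65 L [ 0.0019 -0.0653  0.0398] yawerr -0.0020462065787572037 tilt [0.0006 0.    ] w 0.0198 gf 24.99828279018402 F [ 0.4492 -0.887  -0.6257] q [ 0.1699  0.2635  1.5024 -0.0001  1.3751 -0.0229]
```

>>> {"method": "arm_command", "body": {"steps": [0,0,2,0,0,0,0.1,0,0,0,0,0,0,0.25,0,0,0,0,0,0,0.4,0,0,0,0,0,0,0.45,0,0,-20,0,0,0,0.45,0,0,-36,0,0,0,0.45,-38,-3,-20,0,0,0,0.45,-38,-4,0,0,0,0,0.45,-38,-4,0,0,0,0,0.45,-38,-4,0,0,0,0,0.45]}}

```text
clock: 18.48
position: [0.5845, 0.003, 0.1142]
eef_rot: [0.635, 0.772, 0.001, 0.001]
force: [0.8, -0.3, -0.6]
width: 0.0425
grasp_force: 0.0
```

>>> {"method": "arm_command", "body": {"steps": [-38,-4,0,0,0,0,0.5,-38,-4,0,0,0,0,0.5,-38,-4,0,0,0,0,0.5,-38,-4,0,0,0,0,0.5,-30,0,0,0,0,0,0.5,0,0,30,0,0,0,0.5,0,0,20,0,0,0,0.5,0,0,0,0,0,0,0.5,0,0,0,0,0,0,0.5,0,0,0,0,0,0,0.5]}}

```text
clock: 19.32
position: [0.6039, -0.1774, 0.0642]
eef_rot: [0.636, 0.772, 0.0, 0.001]
force: [1.0, -0.7, 0.1]
width: 0.0469
grasp_force: 0.0
```

Run:
```python
from h import *
st();T=get_image("top");W=get_image("wrist")
for r in outline_of("bush_1",T): print(round(r["conf"],2),r["xy"],L(at(T,r["xy"],.035)))
save(W,"w8")
for r in outline_of("bush_1",W): print("w",round(r["conf"],2),r["xy"],L(at(W,r["xy"],.03)))
b=cv2.resize(T["frame"][200:340,110:290],(360,280));c=np.zeros((480,1000,3),np.uint8)
x=W["frame"][150:400,200:450];c=np.hstack([b,cv2.resize(x,(280,280))]);cv2.imwrite("pics/c8.png",c[:,:,::-1])
```

```text
t 19.32 L [-0.0292 -0.3981  0.0642] yawerr -0.0015783135933133963 tilt [ 0.0018 -0.0007] w 0.0469 gf 0.0 F [ 0.9708 -0.6512  0.0921] q [-0.3757  0.3245  1.3735 -0.      1.4416 -0.569 ]
0.64 [229.6, 240.6] [ 0.003  -0.0612  0.035 ]
0.58 [331.3, 216.8] [ 0.01  -0.269  0.035]
0.5 [450.7, 256.4] [-0.1161 -0.4884  0.035 ]
0.49 [200.8, 264.3] [-0.032   0.0027  0.035 ]
w 0.74 [311.1, 262.7] [-0.0261 -0.3956  0.03  ]
w 0.65 [390.1, 12.4] [ 0.0096 -0.2769  0.03  ]
```

View pics/c8.png

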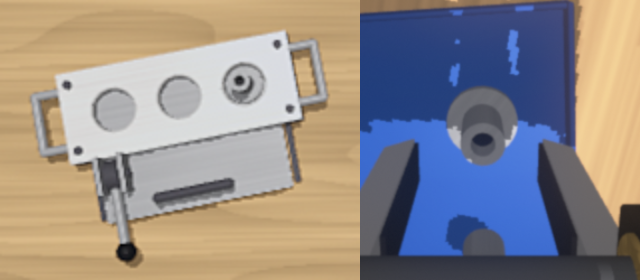

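The first bush sits in pocket 3 and the lever is down. Bush A stands centred between the fingers.

>>> {"method": "arm_command", "body": {"steps": [-1,1,20,0,0,0,0.5,0,0,20,0,0,0,0.5,0,0,6,0,0,0,0.5,0,0,0,0,0,0,0.3,0,0,0,0,0,0,0.1,0,0,0,0,0,0,0.1,0,0,0,0,0,0,0.1,0,0,0,0,0,0,0.1,0,0,0,0,0,0,0.1,0,0,0,0,0,0,0.1]}}

```text
clock: 20.35
position: [0.6054, -0.1786, 0.0185]
eef_rot: [0.636, 0.772, 0.001, 0.002]
force: [0.9, 0.0, 4.1]
width: 0.0193
grasp_force: 25.0
```

Run:
```python
from h import *
st()
```

```text
t 20.35 L [-0.0279 -0.3996  0.0185] yawerr -0.002082984110668429 tilt [ 0.003  -0.0011] w 0.0193 gf 25.001279711723328 F [0.8988 0.0425 4.0729] q [-0.3767  0.3641  1.4175  0.0001  1.3569 -0.5695]
```

>>> {"method": "arm_command", "body": {"steps": [0,0,-15,0,0,0,0.1,0,0,-30,0,0,0,0.1,0,0,-30,0,0,0,0.1,15,2,-15,0,0,0,0.1,30,3,0,0,0,0,0.1,38,3,0,0,0,0,0.1,38,3,0,0,0,0,0.1,38,3,0,0,0,0,0.1,38,3,0,0,0,0,0.1,38,3,0,0,0,0,0.1]}}

```text
clock: 21.18
position: [0.5778, 0.0578, 0.1063]
eef_rot: [0.636, 0.772, -0.0, -0.0]
force: [1.0, -0.2, -0.8]
width: 0.0196
grasp_force: 25.0
```

>>> {"method": "arm_command", "body": {"steps": [38,3,0,0,0,0,0.1,38,3,0,0,0,0,0.1,38,3,0,0,0,0,0.1,31,2,0,0,0,0,0.1,20,2,0,0,0,0,0.1,0,0,20,0,0,0,0.1,0,0,14,0,0,0,0.1,0,0,0,0,0,0,0.1,0,0,0,0,0,0,0.1,0,0,0,0,0,0,0.1]}}

```text
clock: 22.02
position: [0.5603, 0.2204, 0.0733]
eef_rot: [0.636, 0.772, 0.0, 0.0]
force: [-0.2, 0.4, -1.0]
width: 0.0199
grasp_force: 25.0
```

Run:
```python
from h import *
st();W=get_image("wrist")
for r in outline_of("bush_1",W): print(round(r["conf"],2),r["xy"])
g=cv2.GaussianBlur(cv2.cvtColor(W["frame"],cv2.COLOR_RGB2GRAY),(3,3),0)
print("p1 expected",proj(W,np.linalg.inv(np.eye(3))@np.array([C[0]+np.cos(YAW)*.002-np.sin(YAW)*.066,C[1]+np.sin(YAW)*.002+np.cos(YAW)*.066,.032])))
save(W,"w9")
```

```text
t 22.02 L [0.0051 0.0006 0.0733] yawerr -0.002569231654173443 tilt [ 0.0004 -0.0001] w 0.0199 gf 24.999819695949554 F [-0.1663  0.4299 -1.0259] q [ 0.2808  0.2614  1.4348 -0.0002  1.445   0.0885]
0.82 [306.1, 357.8]
p1 expected [299.4135 139.171 ]
```

>>> {"method": "arm_command", "body": {"steps": [0,-3,0,0,0,0,0.1,0,0,0,0,0,0,0.1,0,0,8,0,0,0,0.1,0,0,8,0,0,0,0.1,0,0,7,0,0,0,0.1,0,0,6,0,0,0,0.1,0,0,5,0,0,0,0.1,0,0,0,0,0,0,0.1,0,0,0,0,0,0,0.1,0,0,0,0,0,0,0.1]}}

```text
clock: 22.95
position: [0.5573, 0.2202, 0.039]
eef_rot: [0.636, 0.772, 0.0, 0.0]
force: [-0.3, 0.3, -0.9]
width: 0.0196
grasp_force: 25.0
```

Run:
```python
from h import *
st()
```

```text
t 22.95 L [0.0021 0.0009 0.039 ] yawerr -0.0020421439586140178 tilt [0.0004 0.    ] w 0.0196 gf 24.99978393316269 F [-0.3265  0.2615 -0.9361] q [ 0.2817  0.2822  1.4806 -0.0001  1.3784  0.0889]
```

>>> {"method": "arm_command", "body": {"steps": [0,0,2,0,0,0,0.1,0,0,0,0,0,0,0.25,0,0,0,0,0,0,0.4,0,0,0,0,0,0,0.45,0,0,-20,0,0,0,0.45,0,0,-36,0,0,0,0.45,0,0,-20,0,0,0,0.45,-38,-8,0,0,0,0,0.45,-38,-8,0,0,0,0,0.45,-38,-8,0,0,0,0,0.45]}}

```text
clock: 23.78
position: [0.5558, 0.103, 0.1141]
eef_rot: [0.635, 0.773, 0.001, 0.001]
force: [1.1, 0.1, 0.3]
width: 0.0423
grasp_force: 0.0
```

>>> {"method": "arm_command", "body": {"steps": [-38,-8.5,0,0,0,0,0.5,-38,-8.5,0,0,0,0,0.5,-38,-8.5,0,0,0,0,0.5,-38,-8.5,0,0,0,0,0.5,-38,-8.5,0,0,0,0,0.5,-38,-8.5,0,0,0,0,0.5,-38,-8.5,0,0,0,0,0.5,-38,-8.5,0,0,0,0,0.5,-38,-8.5,0,0,0,0,0.5,-34,-6.5,0,0,0,0,0.5]}}

```text
clock: 24.62
position: [0.5455, -0.2839, 0.1134]
eef_rot: [0.636, 0.772, -0.0, 0.001]
force: [0.7, 0.9, 1.0]
width: 0.0471
grasp_force: 0.0
```

>>> {"method": "arm_command", "body": {"steps": [0,0,0,0,0,0,0.5,0,0,25,0,0,0,0.5,0,0,25,0,0,0,0.5,0,0,0,0,0,0,0.5,0,0,0,0,0,0,0.5,0,0,0,0,0,0,0.5,0,0,0,0,0,0,0.5,0,0,0,0,0,0,0.5,0,0,0,0,0,0,0.5,0,0,0,0,0,0,0.5]}}

```text
clock: 25.45
position: [0.5465, -0.2815, 0.064]
eef_rot: [0.636, 0.772, 0.0, 0.001]
force: [0.1, -0.1, -0.8]
width: 0.0471
grasp_force: 0.0
```

Run:
```python
from h import *
st();T=get_image("top");W=get_image("wrist")
for r in outline_of("bush_1",T): print(round(r["conf"],2),r["xy"],L(at(T,r["xy"],.035)))
for r in outline_of("bush_1",W): print("w",round(r["conf"],2),r["xy"],L(at(W,r["xy"],.03)))
```

```text
t 25.45 L [-0.1056 -0.4892  0.064 ] yawerr -0.0018318842640689947 tilt [ 0.0016 -0.0011] w 0.0471 gf 0.0 F [ 0.1384 -0.0872 -0.7799] q [-0.5678  0.2937  1.4135 -0.0001  1.4324 -0.7608]
0.83 [199.5, 248.2] [-0.0001 -0.0005  0.035 ]
0.75 [450.1, 254.0] [-0.1111 -0.4883  0.035 ]
0.73 [230.8, 241.1] [ 0.0015 -0.0633  0.035 ]
0.71 [332.4, 219.6] [ 0.004 -0.27   0.035]
```

Two bushes sit in pockets 3 and 2. Next I grasp the third.

>>> {"method": "arm_command", "body": {"steps": [0,0,20,0,0,0,0.5,0,0,20,0,0,0,0.5,0,0,6,0,0,0,0.5,0,0,0,0,0,0,0.3,0,0,0,0,0,0,0.1,0,0,0,0,0,0,0.1,0,0,0,0,0,0,0.1,0,0,0,0,0,0,0.1,0,0,0,0,0,0,0.1,0,0,0,0,0,0,0.1]}}

```text
clock: 26.48
position: [0.5469, -0.2818, 0.0183]
eef_rot: [0.636, 0.772, 0.0, 0.001]
force: [0.2, 0.1, 3.5]
width: 0.0193
grasp_force: 25.0
```

Run:
```python
from h import *
st()
```

```text
t 26.48 L [-0.1053 -0.4896  0.0183] yawerr -0.002068263401098225 tilt [ 0.0024 -0.0016] w 0.0193 gf 25.000624358654022 F [0.1918 0.1134 3.5125] q [-0.568   0.3317  1.4609 -0.      1.3462 -0.7608]
```

>>> {"method": "arm_command", "body": {"steps": [0,0,-20,0,0,0,0.1,0,0,-35,0,0,0,0.1,0,0,-35,0,0,0,0.1,20,5,0,0,0,0,0.1,35,7,0,0,0,0,0.1,38,7,0,0,0,0,0.1,38,7,0,0,0,0,0.1,38,7,0,0,0,0,0.1,38,7,0,0,0,0,0.1,38,7,0,0,0,0,0.1]}}

```text
clock: 27.32
position: [0.5444, -0.03, 0.1065]
eef_rot: [0.636, 0.772, -0.0, -0.0]
force: [0.7, 0.3, -1.4]
width: 0.0193
grasp_force: 25.0
```

>>> {"method": "arm_command", "body": {"steps": [38,7,0,0,0,0,0.1,38,7,0,0,0,0,0.1,38,7,0,0,0,0,0.1,38,7,0,0,0,0,0.1,38,7,0,0,0,0,0.1,38,7,0,0,0,0,0.1,38,7,0,0,0,0,0.1,30,7,0,0,0,0,0.1,14,4,0,0,0,0,0.1,0,0,0,0,0,0,0.1]}}

```text
clock: 28.15
position: [0.5439, 0.2868, 0.106]
eef_rot: [0.634, 0.773, -0.0, -0.0]
force: [-0.2, -0.6, -1.9]
width: 0.0195
grasp_force: 25.0
```

>>> {"method": "arm_command", "body": {"steps": [0,0,10,0,0,0,0.1,0,0,14,0,0,0,0.1,0,0,10,0,0,0,0.1,0,0,0,0,0,0,0.1,0,0,0,0,0,0,0.1,0,0,0,0,0,0,0.1,0,0,0,0,0,0,0.1,0,0,0,0,0,0,0.1,0,0,0,0,0,0,0.1,0,0,0,0,0,0,0.1]}}

```text
clock: 28.98
position: [0.5449, 0.284, 0.0733]
eef_rot: [0.636, 0.772, 0.0, 0.0]
force: [-0.0, 0.2, -0.7]
width: 0.0189
grasp_force: 25.0
```

Run:
```python
from h import *
st()
```

```text
t 28.98 L [0.0023 0.0659 0.0733] yawerr -0.0020724947353565337 tilt [0.0009 0.0002] w 0.0189 gf 24.999687373638153 F [-0.0023  0.167  -0.6724] q [ 0.3883  0.2872  1.4024 -0.0001  1.4511  0.1955]
```

>>> {"method": "arm_command", "body": {"steps": [0,0,8,0,0,0,0.1,0,0,8,0,0,0,0.1,0,0,7,0,0,0,0.1,0,0,6,0,0,0,0.1,0,0,5,0,0,0,0.1,0,0,0,0,0,0,0.1,0,0,0,0,0,0,0.1,0,0,0,0,0,0,0.1,0,0,0,0,0,0,0.1,0,0,0,0,0,0,0.1]}}

```text
clock: 29.82
position: [0.545, 0.2841, 0.0394]
eef_rot: [0.636, 0.772, 0.0, 0.0]
force: [0.6, 0.7, -1.5]
width: 0.0195
grasp_force: 25.0
```

Run:
```python
from h import *
st()
```

```text
t 29.82 L [0.0024 0.0659 0.0394] yawerr -0.0020598654767536306 tilt [0.0011 0.0003] w 0.0195 gf 24.99963641166687 F [ 0.6113  0.7041 -1.5395] q [ 0.3883  0.3133  1.4399 -0.0001  1.3873  0.1955]
```

>>> {"method": "arm_command", "body": {"steps": [0,0,2,0,0,0,0.1,0,0,0,0,0,0,0.25,0,0,0,0,0,0,0.4,0,0,0,0,0,0,0.45,0,0,-20,0,0,0,0.45,0,0,-36,0,0,0,0.45,0,0,-36,0,0,0,0.45,0,0,-36,0,0,0,0.45,-40,0,0,0,0,0,0.45,-40,0,0,0,0,0,0.45]}}

```text
clock: 30.65
position: [0.5618, 0.2069, 0.1695]
eef_rot: [0.634, 0.773, 0.004, 0.003]
force: [0.6, -0.9, -0.7]
width: 0.0423
grasp_force: 0.0
```

>>> {"method": "arm_command", "body": {"steps": [-40,0,0,0,0,0,0.45,-40,0,0,0,0,0,0.45,-40,0,0,0,0,0,0.45,-40,0,0,0,0,0,0.45,0,0,0,0,0,0,0.45,0,0,0,0,0,0,0.45,0,0,0,0,0,0,0.45,0,0,0,0,0,0,0.45,0,0,0,0,0,0,0.45,0,0,0,0,0,0,0.45]}}

```text
clock: 31.48
position: [0.5904, 0.0499, 0.1649]
eef_rot: [0.635, 0.773, 0.0, 0.0]
force: [-0.2, 0.2, 0.1]
width: 0.0425
grasp_force: 0.0
```

Run:
```python
from h import *
st();T=get_image("top");S=get_image("scene")
for n,I in(("T",T),("S",S)):
  for t in("bush_1","clamp_knob","shutter_bar"):
    for r in outline_of(t,I): print(n,t,round(r["conf"],2),r["xy"],L(at(I,r["xy"],.05 if t=="bush_1" else .04)))
```

```text
t 31.48 L [ 0.0016 -0.1726  0.1649] yawerr 0.00020662956484374106 tilt [0.0001 0.0001] w 0.0425 gf 0.0 F [-0.1859  0.2311  0.0768] q [-0.0115  0.1925  1.3326  0.0001  1.6164 -0.2066]
T bush_1 0.68 [168.0, 255.7] [-0.0045  0.0583  0.05  ]
T bush_1 0.58 [334.5, 217.6] [ 0.005  -0.2734  0.05  ]
T bush_1 0.57 [234.3, 241.7] [-0.003  -0.0717  0.05  ]
T bush_1 0.52 [193.8, 246.6] [0.0031 0.0067 0.05  ]
T clamp_knob 0.57 [434.9, 215.8] [-0.0298 -0.474   0.04  ]
T clamp_knob 0.53 [166.6, 304.3] [-0.0956  0.0798  0.04  ]
T shutter_bar 0.57 [200.1, 287.1] [-0.0759  0.0109  0.04  ]
T shutter_bar 0.21 [232.4, 242.2] [-0.0019 -0.0666  0.04  ]
S bush_1 0.83 [306.2, 304.3] [ 0.0509 -0.2844  0.05  ]
S bush_1 0.75 [398.4, 255.8] [ 0.0179 -0.0756  0.05  ]
S bush_1 0.57 [451.8, 234.8] [0.0145 0.0508 0.05  ]
S bush_1 0.52 [426.4, 246.4] [ 0.0203 -0.0138  0.05  ]
S clamp_knob 0.58 [422.0, 210.5] [-0.0958  0.0637  0.04  ]
S shutter_bar 0.75 [182.9, 325.7] [-0.0138 -0.4781  0.04  ]
S shutter_bar 0.73 [392.8, 229.6] [-0.0688 -0.0276  0.04  ]
```

```bash
python3 -c "
from bench import manip
print(manip.job_done())"
```

```text
the job is handed in; nothing more can be done
None
```

I handed the job in at about 31 s, and the hand-in gave no verdict. By my last camera and force readings, the shutter is home, the lever is folded down and locked, and all three bushes are in their pockets; the sleeve, jar and scissors were not touched.

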